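Reseat two culture dishes in the dish imager

ROBOT

A 6-joint arm with a two-finger parallel gripper is mounted at the origin on a cart in front of the work surface, level with it; the furniture and walls round the work are solid. World frame = base frame: x ahead of the robot, y to its left, z up, the work surface at z = 0. Lengths are in m, angles in degrees, forces in N, time in s.
With the tool pointing down it reaches from about 0.325 to 0.85 m from the base axis. Payload 15.5 kg.
Tool frame: the origin (TCP) lies at the very end of the fingers, on their centre line; the grasp point (between the pads) lies 19 mm behind it (manip.tcp_to_grasp is the z of the grasp point in the tool frame, in m); z points along the fingers, y is the line along which they close (so a half turn about z gives the same grasp; the last joint's range is limited). The gripper opens to 91 mm and grips with 3 to 60 N. Pads are 32 mm wide; open, the fingers measure 118 mm over their backs; the gripper's body (76 mm by 178 mm) begins 60 mm behind the grasp point.
Start: joints at [-68.955, 28.281, 77.091, -0, 74.628, -5.472], TCP at [0.279, -0.559, 0.214] pointing down, gripper open.
Joint ranges: [-166.48, 166.48], [-47.26, 123.95], [12.59, 153.08], [-70.14, 250.14], [6.76, 159.57], [-176.63, 176.63]. Speed limits (degrees/s): [108.29, 108.29, 147.25, 172.46, 172.46, 172.46].

INTERFACE

Orientations are given as a 3x3 rotation matrix whose columns are the frame's x, y, z axes.
In Python, from bench import manip gives the robot as it stands.
- The arm moves only by the tool drive_tool, never from a script. Its argument "series" is a list of rows, each a list of 3 entries, a list of its own where there are three numbers: the finger opening in mm, from 0 to 91.2, then the shift along the world's x, y, z in mm, then the turn about the world's z in units of 6 degrees (1.0 is 6 degrees). In form: [[grip, [tx, ty, tz], spin], ...]. A call has 1 to 20 rows; each row shifts and turns the commanded pose from where the row before left it; what a row does not reach is not made up. A row lasts 1/12 s, in which the tool goes at most 41.7 mm and 7.16 degrees, less where a joint would pass 70% of its speed; a pose out of reach is approached as far as the arm can. A call is refused whole if a number of a shift passes 41.7 or a number of a turn 1, either way. A call with a gripper value outside its range is refused whole. The fingers move at their own pace and stop on an object; the grip force is fixed at half the most. Time passes only in rows, so rows that do not move let the fingers close. It gives the time, the measured TCP pose, the force, the opening and the grip force at its end, in the units of the state.
- manip.state(): the state, without advancing time (a new reading comes with each control period).
- manip.snapshot(name): name is "scene" or "top"; returns the picture (384x512x3 uint8, blue, green, red); there is no depth.
- manip.calibration(name): a dict with "fx", "fy", "cx", "cy" (pixels), "dist" ([k1, k2, p1, p2, k3] as OpenCV has them; the pictures are not rectified), "xyz" and "attitude" of the camera in the world. Camera axes: x right, y up, looking along -z (the intrinsics and any distortion apply to the point x, -y, -z); pixel columns grow to the right and rows downward; lengths in m; the calibration is good to about 2 mm. A picture is of the moment at which its call begins. calibration takes no time and is no camera call.
- manip.hand_in(): hands the job in; it is judged then, once.
The state is a dict: "t": time; "q": joint angles; "qvel": joint speeds; "tau": joint torques, N m; "eef_pos": TCP position; "ee_rot": TCP orientation; "force": force on the tool from outside, world axes, zero at the start; "torque": the same for the moment, N m; "finger_gap": opening from 0.0 (shut) to 1.0 (fully open); "gripper_force": force on a finger pad.
Only numpy, scipy, OpenCV 4.12 (cv2) and the standard library are available. Lean on these libraries where they do the work, as an engineer would, in place of code of your own. Each camera call takes 0.05 s, during which the arm holds its last target. There are 200 camera calls.

TASK

The two culture dishes in the dish imager were loaded short of their seats. Hook a fingertip behind the upright lip of the loading tray and draw the tray out to its stop, then push each dish back with a fingertip until it rests fully home in the curved seat at the back of its lane, and finally push the tray shut again, fully home, with both dishes still seated. Only push and pull: never lift or tip a dish, and leave the other things on the bench where they are.

Things in the scene. Friction and masses are not known exactly. Their poses are not given: they have to be found in the camera images.
- imager: White bench-top dish imager, fixed; 200 mm wide, 165 deep, 132 high. Origin on the bench under the middle of its front face; x points from the front face straight back into the housing, y to the left seen from the front, z up. A low nose, 61 mm high, with the tray's slot in front; from 30 mm behind the front face the fascia slopes up at 45 degrees to the head.
- tray (a joint): How far the loading tray is drawn out along the imager's -x axis (m): 0 fully home, 0.105 at the outer stop; starts up to 8 mm ajar. No spring or latch: it stays where left; rail friction 1.5 N, light damping, 0.45 kg. Dark metal plate 156 mm wide, its upper face (the floor) 16 mm above the bench, with two lanes, 64 mm wide each, between ribs 6 mm high.
- tray_lip (a point): Middle of the top edge of the tray lip's inner (rear) face; axes as the imager's. The lip is an upright flange across the tray's front, 156 mm wide, 10 mm thick, top 32 mm above the bench, 16 mm above the floor. With the tray home this point is 55 mm in front of the front face; the bare floor between them is the finger pocket. Outer face 10 mm further out.
- seat_left (a point): Where the underside centre of the left dish belongs, on the tray floor, moving with the tray; axes as the imager's. 65 mm behind the front face with the tray home, 40 mm in front of it fully out; 37 mm left of the tray's middle. A curved wall 9 mm high, 31 mm in radius about this point, stops the dish at the rear.
- seat_right (a point): The same for the right dish, 37 mm right of the tray's middle.
- dish_left: Covered culture dish (clear, round, 59 mm across, 15 mm high, about 30 g), loose in the left lane with about 2 mm of play either side; origin at the centre of its underside. It starts 10 to 28 mm short of its seat (towards the lip), inside the housing, out of reach until the tray is out.
- dish_right: The same in the right lane.
- vial: Small brown-and-white vial with a white cap, 22 mm across, 48 mm high, standing on the bench to the left of the tray. Bystander; origin at the centre of its underside.
- beaker: Small clear beaker, 44 mm across, 58 mm high, standing left of the housing. Bystander; origin at the centre of its underside.
- conical_tube: Conical tube with a blue cap, 118 mm long, 20 mm high, lying left of the tray. Bystander; origin under its middle.
- forceps: Steel forceps, 123 mm long, 10 mm high, lying right of the tray. Bystander; origin under its middle.
- marker: White marker pen with a red cap, 121 mm long, 10 mm thick, lying beyond the conical tube, left of the tray. Bystander; origin under its middle.

How it is judged (in metres and radians):
On the way, in this order (a step that is already met when the one before it is completed fails the run):
1. the tray is drawn out to its stop (within 5 mm) (value of joint tray above 0.1 m), for 0.2 s.
2. with the tray out, both dishes rest in their seats (centres within 4 mm) (value of joint tray above 0.075 m and horizontal distance between dish_left and seat_left below 0.004 m and horizontal distance between dish_right and seat_right below 0.004 m), for 0.2 s.
At the end, for the whole second after the job is handed in: The tray is home (less than 3 mm out), and both dishes lie flat and at rest on it, each centre within 4 mm of its seat (value of joint tray below 0.003 m and horizontal distance between dish_left and seat_left below 0.004 m and horizontal distance between dish_right and seat_right below 0.004 m and height (world z) of each of dish_left, dish_right below 0.019 m and angle between each of dish_left, dish_right's own z axis and vertical below 0.06 rad and linear speed of each of dish_left, dish_right below 0.01 m/s); the robot touches nothing.
It fails at once if a dish is lifted off the tray (more than 8 mm) or tipped (more than 0.25 rad) (height (world z) of any of dish_left, dish_right above 0.024 m or angle between any of dish_left, dish_right's own z axis and vertical above 0.25 rad).
It fails at once if a bystander on the bench is moved by more than 25 mm (distance of any of vial, beaker, conical_tube, forceps, marker from where it was at the start of the episode above 0.025 m).
It also fails if it takes over 72 s, if anything falls off the work surface, if the arm or the gripper's body presses on something with over 40 N, if the wrist force passes 120 N, or if a joint passes its speed limit or range.

## Working session

There is one attempt and no reset: what is moved stays moved. The work goes in short steps, Python scripts to look and compute and a tool call to move; the robot and the scene stay as the last step left them, time stands still between calls to the robot, and variables do not carry over. Pictures are saved under pics/ and viewed, at most 10 in all, crops included, and the job is handed in when it is done.

Besides the shell and the picture viewer there is one more tool, called after "Request:" as name(argument=value, ...) on one line, values as JSON. drive_tool: Moves the arm, as the interface text tells. Its arguments: {"type":"object","properties":{"series":{"type":"array"}},"required":["series"]}

```bash
mkdir -p pics
cat > h.py <<'E'
import numpy as np, cv2
from bench import manip
def K(c): return np.array([[c['fx'],0,c['cx']],[0,c['fy'],c['cy']],[0,0,1.]])
def ray(n,px):
    c=manip.calibration(n); u=cv2.undistortPoints(np.array(px,float).reshape(-1,1,2),K(c),np.array(c['dist']))[:,0]
    d=np.c_[u[:,0],-u[:,1],-np.ones(len(u))]@np.array(c['attitude']).T
    return np.array(c['xyz']),d
def plane(n,px,z):
    o,d=ray(n,px); return o+d*((z-o[2])/d[:,2])[:,None]
def proj(n,P):
    c=manip.calibration(n); p=(np.atleast_2d(P)-np.array(c['xyz']))@np.array(c['attitude'])
    p=p*[1,-1,-1]
    return cv2.projectPoints(p,np.zeros(3),np.zeros(3),K(c),np.array(c['dist']))[0][:,0]
E
python3 - <<'E'
from h import *
for n in('scene','top'):
    im=manip.snapshot(n); cv2.imwrite(f'pics/{n}0.png',im)
    c=manip.calibration(n); print(n,c)
s=manip.state(); print(s)
E
```

```text
scene {'fx': 450.99908059233053, 'fy': 450.99908059233053, 'cx': 258.0093676238604, 'cy': 189.86040697088228, 'dist': array([0.00440879, 0.        , 0.        , 0.        , 0.        ]), 'xyz': array([ 0.1384822 , -0.49287003,  0.511445  ]), 'attitude': array([[ 0.85099897,  0.2430944 , -0.46551678],
       [-0.52515756,  0.39932759, -0.75149651],
       [ 0.0032091 ,  0.88399241,  0.46749023]])}
top {'fx': 368.1586105541327, 'fy': 368.1586105541327, 'cx': 254.29252270008809, 'cy': 195.39255749345216, 'dist': array([-0.07822672,  0.        ,  0.        ,  0.        ,  0.        ]), 'xyz': array([0.41557178, 0.20858387, 0.90094558]), 'attitude': array([[ 9.92506921e-03,  9.77327136e-01, -2.11502157e-01],
       [-9.99950658e-01,  9.78891775e-03, -1.69078437e-03],
       [ 4.17927776e-04,  2.11508503e-01,  9.77376068e-01]])}
{'t': 0.1, 'q': array([-6.89557144e+01,  2.83117626e+01,  7.71246216e+01,  9.90368771e-04,
        7.46263019e+01, -5.47080309e+00]), 'qvel': array([-0.00841632, -0.04530843, -0.13255611, -0.03831175, -0.0776363 ,
       -0.01389751]), 'tau': array([ 3.41342093e-03, -8.80243206e+01, -3.82544339e+01,  7.08429585e-02,
        4.81800106e-02, -1.59085408e-05]), 'eef_pos': array([ 0.27891576, -0.5589334 ,  0.21338697]), 'ee_rot': array([[ 8.94818898e-01,  4.46429162e-01, -3.77317333e-04],
       [ 4.46429305e-01, -8.94818317e-01,  1.02709271e-03],
       [ 1.20893678e-04, -1.08750748e-03, -9.99999401e-01]]), 'force': array([ 1.06629042, -0.37812895,  0.30054386]), 'torque': array([0.01049594, 0.00256124, 0.00845262]), 'gripper_force': 0.0, 'finger_gap': 0.9993827952558995}
```

View pics/top0.png

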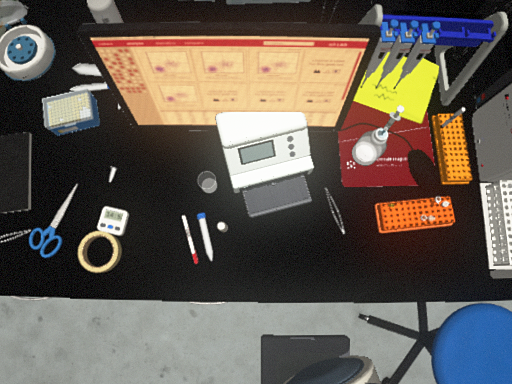

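View pics/scene0.png

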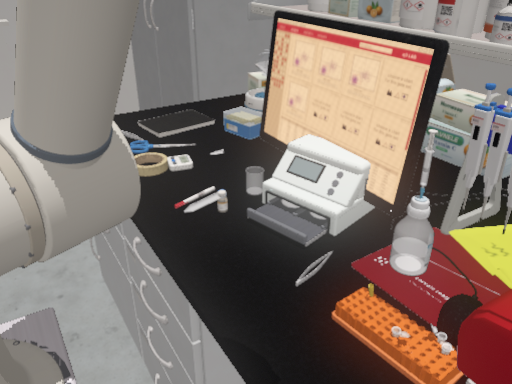

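The top view shows the imager (head about (265,140)), with the tray's front around (280,195). The vial is at (222,226), the tube at (205,235), the marker at (190,240), the forceps at (336,210) and the beaker at (207,182). Next I'll enlarge both views.

Run:
```python
from h import *
t=cv2.imread('pics/top0.png')[100:250,180:360]; s=cv2.imread('pics/scene0.png')[130:290,170:350]
f=lambda a:cv2.resize(cv2.convertScaleAbs(a,alpha=1.6,beta=15),None,fx=4.4,fy=3.66 if 0 else 4.4/1.0,interpolation=cv2.INTER_CUBIC)
t=cv2.resize(cv2.convertScaleAbs(t,alpha=1.8,beta=15),None,fx=4,fy=4,interpolation=3)
s=cv2.resize(cv2.convertScaleAbs(s[:150],alpha=1.8,beta=15),None,fx=4,fy=4,interpolation=3)
cv2.imwrite('pics/t1.png',t); cv2.imwrite('pics/s1.png',s)
```

```text
(no output)
```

View pics/t1.png

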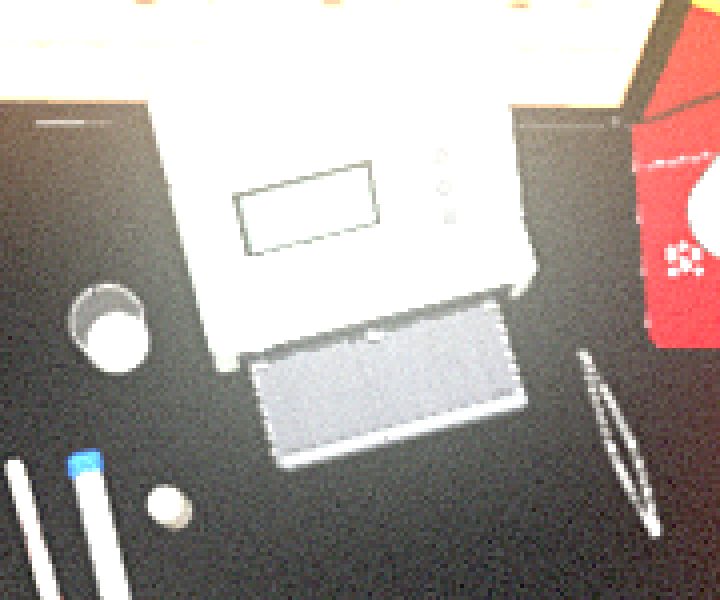

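View pics/s1.png

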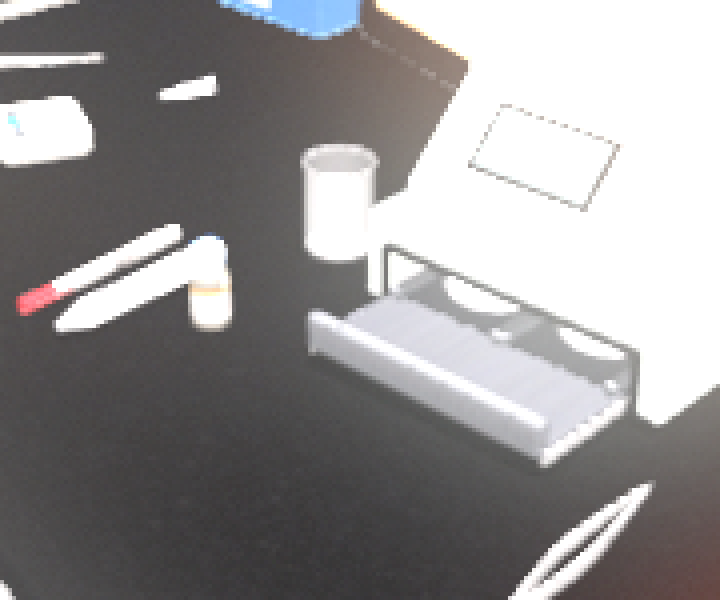

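The tray pocket is empty bare floor and the dishes sit inside. The lip's top band runs from about (280,460) to (524,398) in the top crop, and from about (316,315) to (547,420) in the scene crop.

Run:
```python
from h import *
np.set_printoptions(precision=4,suppress=True)
T=lambda *p:np.array(p)/4+[180,100]-.4
S=lambda *p:np.array(p)/4+[170,130]-.4
t=T([279,456],[523,394],[282,466],[526,404]);s=S([318,312],[549,412],[310,320],[547,424])
a=plane('top',t,.032);b=plane('scene',s,.032);print(a,b)
for q in(a,b):
    d=q[0]-q[1];print('width',np.linalg.norm(d),'yaw',np.degrees(np.arctan2(-d[0],d[1])),'mid',(q[0]+q[1])/2)
print('front bottom corners top', plane('top',T([230,370],[515,298]),0)); print('scene',plane('scene',S([374,293],[655,425]),0))
print('vial',plane('top',T([168,500]),.048),'forc',plane('top',T([585,352],[655,535]),.005),'tube',plane('top',T([85,460],[115,600]),.01), 'beaker',plane('top',T([118,340]),0))
# profile of brightness across the lip in top
im=cv2.cvtColor(cv2.imread('pics/top0.png'),6)
m=t[:2].mean(0)
for f in(.2,.5,.8):
    c=t[0]*(1-f)+t[1]*f; print(c.round(1),[int(im[int(round(c[1]+k)),int(round(c[0]))]) for k in range(-8,9)])
```

```text
[[0.559  0.2215 0.032 ]
 [0.5983 0.0746 0.032 ]
 [0.553  0.2196 0.032 ]
 [0.5921 0.0729 0.032 ]] [[0.5576 0.2193 0.032 ]
 [0.6038 0.0787 0.032 ]
 [0.5498 0.2143 0.032 ]
 [0.5966 0.0709 0.032 ]]
width 0.15200946838346593 yaw 14.9833202545963 mid [0.5786 0.148  0.032 ]
width 0.14796278595482656 yaw 18.16894624620493 mid [0.5807 0.149  0.032 ]
front bottom corners top [[0.6186 0.2534 0.    ]
 [0.6673 0.0734 0.    ]]
scene [[0.6242 0.2688 0.    ]
 [0.6736 0.0792 0.    ]]
vial [[0.5297 0.2856 0.048 ]] forc [[ 0.6313  0.0308  0.005 ]
 [ 0.5165 -0.0089  0.005 ]] tube [[0.5589 0.3407 0.01  ]
 [0.4738 0.3193 0.01  ]] beaker [[0.6372 0.3244 0.    ]]
[261.6 210.5] [117, 116, 116, 111, 111, 112, 112, 97, 97, 154, 154, 89, 89, 46, 46, 48, 48]
[279.8 205.8] [116, 119, 116, 113, 115, 116, 109, 102, 127, 147, 140, 102, 72, 51, 47, 54, 46]
[298.2 201.2] [119, 114, 115, 111, 115, 111, 106, 112, 136, 139, 149, 114, 73, 43, 43, 42, 46]
```

Request:
drive_tool(series=[[60, [11, 34.5, 0], -0.096], [60, [11, 34.5, 0], -0.096], [60, [11, 34.5, 0], -0.096], [60, [11, 34.5, 0], -0.096], [60, [11, 34.5, 0], -0.096], [60, [11, 34.5, 0], -0.096], [60, [11, 34.5, 0], -0.096], [60, [11, 34.5, 0], -0.096], [60, [11, 34.5, 0], -0.096], [60, [11, 34.5, 0], -0.096], [60, [11, 34.5, 0], -0.096], [60, [11, 34.5, 0], -0.096], [60, [11, 34.5, 0], -0.096], [60, [11, 34.5, 0], -0.096], [60, [11, 34.5, 0], -0.096], [60, [11, 34.5, 0], -0.096], [60, [11, 34.5, 0], -0.096], [60, [11, 34.5, 0], -0.096], [60, [11, 34.5, 0], -0.096], [60, [11, 34.5, 0], -0.096]])

```text
t: 1.77
eef_pos: [0.499, 0.1327, 0.2138]
ee_rot: [[0.966, 0.258, -0.0], [0.258, -0.966, -0.0], [-0.0, -0.0, -1.0]]
force: [0.7, -0.4, -0.1]
finger_gap: 0.654
gripper_force: 0.0
```

Request:
drive_tool(series=[[60, [26.75, 5.7, 0], 0], [60, [26.75, 5.7, 0], 0], [60, [26.75, 5.7, 0], 0], [60, [26.75, 5.7, 0], 0], [60, [0, 0, -24], 0], [60, [0, 0, -24], 0], [60, [0, 0, -24], 0], [60, [0, 0, -24], 0], [60, [0, 0, -24], 0], [60, [0, 0, -24], 0], [60, [0, 0, 0], 0], [60, [0, 0, 0], 0]])

```text
t: 2.77
eef_pos: [0.6053, 0.1534, 0.0692]
ee_rot: [[0.966, 0.259, -0.003], [0.259, -0.966, -0.0], [-0.003, -0.0, -1.0]]
force: [-0.2, 0.3, 0.2]
finger_gap: 0.652
gripper_force: 0.0
```

Run:
```python
from h import *
im=manip.snapshot('scene')
cv2.imwrite('pics/s2.png',cv2.resize(cv2.convertScaleAbs(im[130:280,170:350],alpha=1.3),None,fx=4,fy=4,interpolation=3))
s=manip.state();print(s['eef_pos'],s['force'])
```

```text
[0.60622171 0.1535751  0.07051656] [ 0.97325266 -0.1551588   0.35487904]
```

View pics/s2.png

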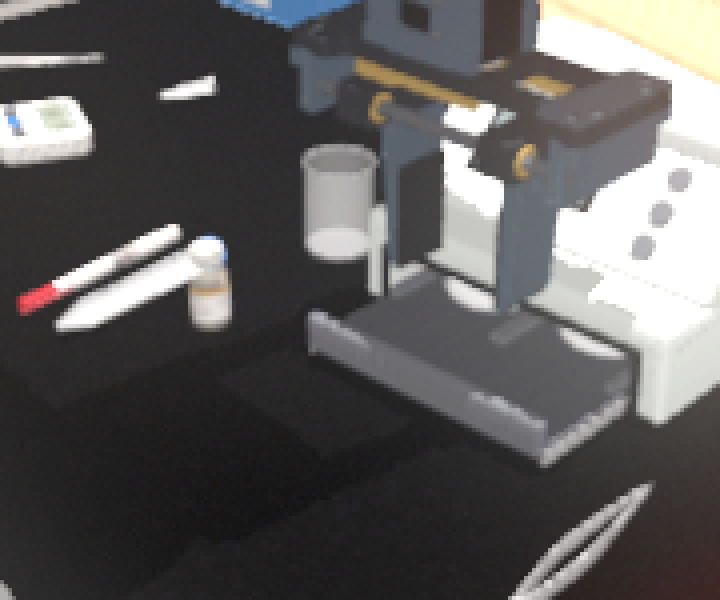

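The fingers hang over the pocket, symmetric about the tray, their tips at about (410,262) and (520,305). Next is the descent.

Request:
drive_tool(series=[[60, [0, 0, -10], 0], [60, [0, 0, -10], 0], [60, [0, 0, -10], 0], [60, [0, 0, -10], 0], [60, [0, 0, -8], 0], [60, [0, 0, 0], 0], [60, [0, 0, 0], 0]])

```text
t: 3.4
eef_pos: [0.6057, 0.1535, 0.0213]
ee_rot: [[0.966, 0.259, -0.001], [0.259, -0.966, -0.0], [-0.001, -0.0, -1.0]]
force: [-0.4, 0.5, -0.1]
finger_gap: 0.659
gripper_force: 0.0
```

Request:
drive_tool(series=[[60, [-2.9, -0.8, 0], 0], [60, [-2.9, -0.8, 0], 0], [60, [-2.9, -0.8, 0], 0], [60, [-2.9, -0.8, 0], 0], [60, [-4.8, -1.3, 0], 0], [60, [-5.8, -1.55, 0], 0], [60, [-5.8, -1.55, 0], 0], [60, [-5.8, -1.55, 0], 0], [60, [-5.8, -1.55, 0], 0], [60, [-5.8, -1.55, 0], 0], [60, [-5.8, -1.55, 0], 0], [60, [-5.8, -1.55, 0], 0], [60, [-5.8, -1.55, 0], 0], [60, [-5.8, -1.55, 0], 0], [60, [-5.8, -1.55, 0], 0], [60, [-5.8, -1.55, 0], 0], [60, [-5.8, -1.55, 0], 0], [60, [-4.8, -1.3, 0], 0], [60, [-2.9, -0.8, 0], 0]])

```text
t: 4.98
eef_pos: [0.5115, 0.1282, 0.0219]
ee_rot: [[0.966, 0.259, -0.001], [0.259, -0.966, -0.0], [-0.001, -0.0, -1.0]]
force: [2.5, -0.8, -0.6]
finger_gap: 0.654
gripper_force: 0.8
```

Request:
drive_tool(series=[[60, [-2.9, -0.8, 0], 0], [60, [-2.9, -0.8, 0], 0], [60, [-1.9, -0.5, 0], 0], [60, [-1.9, -0.5, 0], 0], [60, [-1, -0.25, 0], 0], [60, [-1, -0.25, 0], 0], [60, [0, 0, 0], 0]])

```text
t: 5.57
eef_pos: [0.5023, 0.1256, 0.0221]
ee_rot: [[0.966, 0.259, 0.003], [0.259, -0.966, 0.001], [0.003, 0.0, -1.0]]
force: [7.3, 2.3, -6.2]
finger_gap: 0.657
gripper_force: 4.1
```

Request:
drive_tool(series=[[60, [-1, -0.25, 0], 0], [60, [0, 0, 0], 0], [60, [0, 0, 0], 0], [60, [0, 0, 0], 0], [60, [1.9, 0.5, 0], 0], [60, [3, 0.8, 0], 0], [60, [0, 0, 0], 0]])

```text
t: 6.15
eef_pos: [0.5048, 0.1264, 0.0219]
ee_rot: [[0.966, 0.259, -0.0], [0.259, -0.966, 0.0], [-0.0, -0.0, -1.0]]
force: [-0.2, -0.3, 0.3]
finger_gap: 0.66
gripper_force: 0.0
```

Run:
```python
from h import *
s=manip.state();print(s['eef_pos'],s['force'])
im=manip.snapshot('scene'); manip_t=manip.snapshot('top')
a=cv2.resize(cv2.convertScaleAbs(im[150:300,170:350],alpha=1.2),(720,600),interpolation=3)
cv2.imwrite('pics/s3.png',a);cv2.imwrite('pics/top3.png',manip_t);cv2.imwrite('pics/scene3.png',im)
```

```text
[0.50480638 0.12638185 0.02185514] [-0.21292264 -0.33847552  0.26753308]
```

View pics/s3.png

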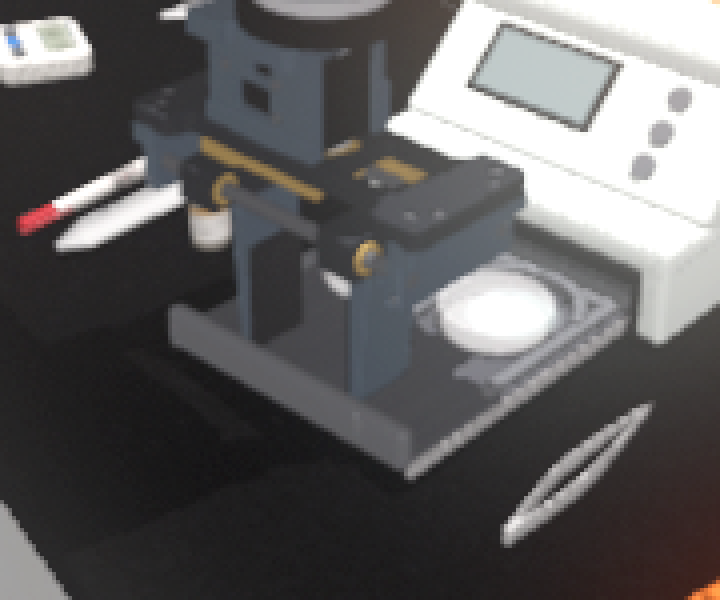

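Request:
drive_tool(series=[[60, [2.9, 0.8, 0], 0], [60, [3.9, 1.04, 0], 0], [60, [3.9, 1.04, 0], 0], [60, [3.9, 1.04, 0], 0], [60, [2.9, 0.8, 0], 0], [60, [2.9, 0.8, 0], 0], [60, [2.9, 0.8, 0], 0], [60, [2.9, 0.8, 0], 0], [60, [2.9, 0.8, 0], 0], [60, [2.9, 0.8, 0], 0], [60, [2.9, 0.8, 0], 0], [60, [2.9, 0.8, 0], 0], [60, [2.9, 0.8, 0], 0], [60, [2.9, 0.8, 0], 0], [60, [2.9, 0.8, 0], 0], [60, [2.9, 0.8, 0], 0]])

```text
t: 7.58
eef_pos: [0.5543, 0.1399, 0.0219]
ee_rot: [[0.966, 0.259, -0.0], [0.259, -0.966, -0.0], [-0.0, -0.0, -1.0]]
force: [0.3, 0.1, 0.5]
finger_gap: 0.655
gripper_force: 0.2
```

Request:
drive_tool(series=[[60, [1.9, 0.5, 0], 0], [60, [1.9, 0.5, 0], 0], [60, [1.9, 0.5, 0], 0], [60, [1.9, 0.5, 0], 0]])

```text
t: 7.92
eef_pos: [0.5616, 0.1418, 0.0219]
ee_rot: [[0.966, 0.259, -0.0], [0.259, -0.966, -0.0], [-0.0, -0.0, -1.0]]
force: [-1.4, -1.2, 0.9]
finger_gap: 0.657
gripper_force: 0.8
```

Request:
drive_tool(series=[[60, [1.9, 0.5, 0], 0], [60, [1.9, 0.5, 0], 0], [60, [1.9, 0.5, 0], 0], [60, [0, 0, 0], 0], [60, [0, 0, 0], 0], [60, [0, 0, 0], 0]])

```text
t: 8.42
eef_pos: [0.5675, 0.1434, 0.022]
ee_rot: [[0.966, 0.259, 0.0], [0.259, -0.966, 0.0], [0.0, 0.0, -1.0]]
force: [-1.4, -0.0, 0.9]
finger_gap: 0.658
gripper_force: 0.0
```

Request:
drive_tool(series=[[60, [-3.9, -1.04, 0], 0], [60, [-9.6, -2.6, 0], 0], [60, [-9.6, -2.6, 0], 0], [60, [0, 0, 12], 0], [60, [0, 0, 30], 0], [60, [0, 0, 38], 0], [60, [-20, -5, 38], 0], [60, [-36, -10, 15], 0], [60, [-36, -10, 0], 0], [60, [-36, -10, 0], 0], [60, [0, 0, 0], 0], [60, [0, 0, 0], 0]])

```text
t: 9.42
eef_pos: [0.4149, 0.1019, 0.1538]
ee_rot: [[0.966, 0.258, -0.0], [0.258, -0.966, -0.0], [-0.0, -0.0, -1.0]]
force: [0.8, 0.3, -0.3]
finger_gap: 0.658
gripper_force: 0.0
```

Run:
```python
from h import *
s=manip.state();print(s['t'],s['eef_pos'],s['force'])
im=manip.snapshot('scene'); t=manip.snapshot('top')
cv2.imwrite('pics/scene4.png',im);cv2.imwrite('pics/top4.png',t)
a=cv2.resize(cv2.convertScaleAbs(im[170:290,200:350],alpha=.8),None,fx=4,fy=4,interpolation=3)
cv2.imwrite('pics/s4.png',a[:480,:600])
b=cv2.resize(cv2.convertScaleAbs(t[150:260,220:330],alpha=1),None,fx=5,fy=5,interpolation=3)
cv2.imwrite('pics/t4.png',b)
```

```text
9.4167 [0.4148846  0.10188555 0.15383357] [ 0.76958152  0.34321195 -0.25550978]
```

View pics/s4.png

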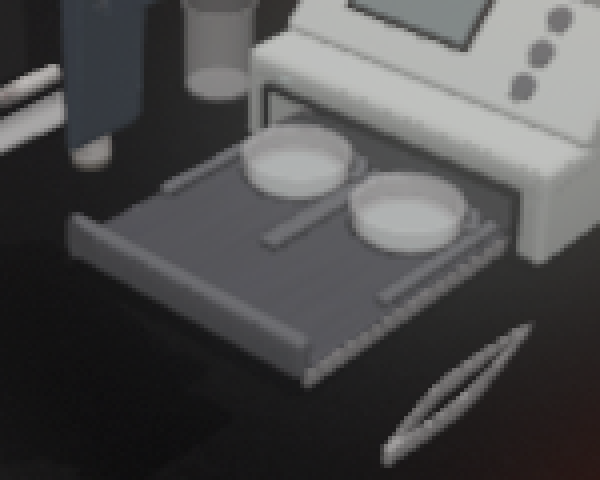

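View pics/t4.png

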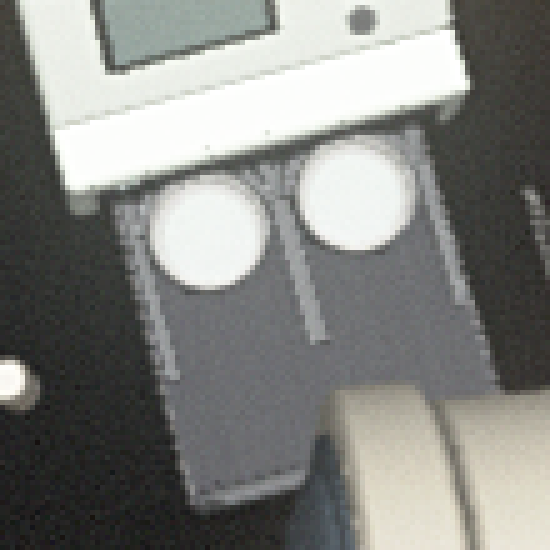

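Both dishes appear to be at the back against their curved walls: in the top crop they're at (210,232) and (357,195). I'll check numerically that each dish centre is 120 mm behind the lip.

Run:
```python
from h import *
np.set_printoptions(precision=4,suppress=True)
t=cv2.imread('pics/top4.png'); g=cv2.GaussianBlur(cv2.cvtColor(t,6),(3,3),0)
yaw=np.radians(15); X=np.array([np.cos(yaw),np.sin(yaw)]);Y=np.array([-X[1],X[0]])
for x0,y0 in((262,196.4),(291.4,189)):
    pts=[]
    for a in np.radians(np.arange(185,355,5)):   # near half (down in image): sin>0
        u=np.array([np.cos(a),-np.sin(a)]); r=np.arange(7,17,.25)
        p=np.array([x0,y0])+r[:,None]*u
        v=cv2.remap(g,p[:,0].astype('f4')[None],p[:,1].astype('f4')[None],1)[0].astype(float)
        pts.append(p[np.argmin(np.gradient(v))])
    P=plane('top',pts,.024)[:,:2]
    A=np.c_[2*P,np.ones(len(P))]; c=np.linalg.lstsq(A,(P**2).sum(1),rcond=None)[0]
    print('dish',c[:2],'r',np.sqrt(c[2]+c[:2]@c[:2]),'along',c[:2]@X,'lat',c[:2]@Y)
T=lambda *p:np.array(p)/5+[220,150]-.4
S=lambda *p:np.array(p)/4+[200,170]-.4
for n,q in(('top',T([200,492],[303,467])),('scene',S([78,214],[307,337]))):
    L=plane(n,q,.032)[:,:2]; print(n,L,L@X,L@Y)
```

```text
dish [0.6046 0.1935] r 0.028017121105434122 along 0.6340754949291435 lat 0.030433160580230708
dish [0.6246 0.1209] r 0.02842676966141141 along 0.6345850685209642 lat -0.044833780685655175
top [[0.4775 0.1964]
 [0.4896 0.148 ]] [0.512  0.5112] [0.0661 0.0162]
scene [[0.4751 0.1975]
 [0.5151 0.0519]] [0.5101 0.511 ] [ 0.0678 -0.0832]
```

Request:
drive_tool(series=[[60, [0, 0, -24], 0], [60, [0, 0, -24], 0], [60, [0, 0, -24], 0], [60, [0, 0, -24], 0], [60, [0, 0, -20], 0], [60, [0, 0, -14], 0], [60, [9.7, 2.6, 0], 0], [60, [9.7, 2.6, 0], 0], [60, [9.7, 2.6, 0], 0], [60, [9.7, 2.6, 0], 0], [60, [5.8, 1.55, 0], 0], [60, [2.9, 0.8, 0], 0], [60, [1, 0.26, 0], 0], [60, [1, 0.26, 0], 0], [60, [1, 0.26, 0], 0], [60, [1, 0.26, 0], 0], [60, [1, 0.26, 0], 0], [60, [1, 0.26, 0], 0], [60, [1, 0.26, 0], 0], [60, [1, 0.26, 0], 0]])

```text
t: 11.18
eef_pos: [0.4722, 0.1171, 0.0235]
ee_rot: [[0.966, 0.259, -0.001], [0.259, -0.966, -0.0], [-0.001, -0.0, -1.0]]
force: [-2.3, 0.1, 1.2]
finger_gap: 0.656
gripper_force: 0.8
```

Request:
drive_tool(series=[[60, [1.5, 0.4, 0], 0], [60, [1.9, 0.52, 0], 0], [60, [2.4, 0.65, 0], 0], [60, [2.9, 0.78, 0], 0], [60, [3.4, 0.9, 0], 0], [60, [3.9, 1.04, 0], 0], [60, [3.9, 1.04, 0], 0], [60, [3.9, 1.04, 0], 0], [60, [3.9, 1.04, 0], 0], [60, [3.9, 1.04, 0], 0], [60, [3.9, 1.04, 0], 0], [60, [3.9, 1.04, 0], 0], [60, [3.9, 1.04, 0], 0], [60, [3.9, 1.04, 0], 0], [60, [3.9, 1.04, 0], 0], [60, [3.9, 1.04, 0], 0], [60, [3.9, 1.04, 0], 0], [60, [3.9, 1.04, 0], 0], [60, [3.4, 0.9, 0], 0], [60, [2.9, 0.78, 0], 0]])

```text
t: 12.85
eef_pos: [0.542, 0.1356, 0.0235]
ee_rot: [[0.966, 0.259, 0.0], [0.259, -0.966, -0.0], [0.0, 0.0, -1.0]]
force: [-2.1, 0.9, -0.1]
finger_gap: 0.66
gripper_force: 0.9
```

Request:
drive_tool(series=[[60, [2.4, 0.65, 0], 0], [60, [2.4, 0.65, 0], 0], [60, [2.4, 0.65, 0], 0], [60, [1.9, 0.52, 0], 0], [60, [1.9, 0.52, 0], 0], [60, [1.5, 0.4, 0], 0], [60, [1, 0.26, 0], 0], [60, [1, 0.26, 0], 0]])

```text
t: 13.52
eef_pos: [0.5561, 0.1395, 0.0235]
ee_rot: [[0.966, 0.259, -0.0], [0.259, -0.966, 0.0], [-0.0, -0.0, -1.0]]
force: [-1.9, 1.0, -0.2]
finger_gap: 0.656
gripper_force: 0.8
```

Request:
drive_tool(series=[[60, [1, 0.26, 0], 0], [60, [1, 0.26, 0], 0], [60, [1, 0.26, 0], 0], [60, [1, 0.26, 0], 0], [60, [1, 0.26, 0], 0], [60, [1, 0.26, 0], 0], [60, [0, 0, 0], 0]])

```text
t: 14.1
eef_pos: [0.5602, 0.1405, 0.0234]
ee_rot: [[0.966, 0.259, -0.004], [0.259, -0.966, -0.001], [-0.004, -0.0, -1.0]]
force: [-11.1, -3.8, 9.5]
finger_gap: 0.654
gripper_force: 5.9
```

Request:
drive_tool(series=[[60, [1, 0.26, 0], 0], [60, [1, 0.26, 0], 0], [60, [0, 0, 0], 0]])

```text
t: 14.35
eef_pos: [0.5603, 0.1407, 0.0232]
ee_rot: [[0.966, 0.26, -0.007], [0.26, -0.966, -0.002], [-0.007, -0.0, -1.0]]
force: [-20.1, -7.3, 16.0]
finger_gap: 0.656
gripper_force: 10.3
```

Request:
drive_tool(series=[[60, [-2, -0.52, 0], 0], [60, [-2, -0.52, 0], 0], [60, [-5, -1.3, 0], 0], [60, [-15, -4, 0], 0], [60, [-30, -8, 0], 0], [60, [-30, -8, 0], 0], [60, [-30, -8, 0], 0], [60, [0, 0, 20], 0], [60, [0, 0, 30], 0], [60, [0, 0, 30], 0], [60, [0, 0, 0], 0], [60, [0, 0, 0], 0]])

```text
t: 15.35
eef_pos: [0.4514, 0.1113, 0.105]
ee_rot: [[0.966, 0.259, 0.004], [0.259, -0.966, 0.0], [0.004, 0.001, -1.0]]
force: [0.3, -0.4, -1.0]
finger_gap: 0.656
gripper_force: 0.0
```

Run:
```python
from h import *
im=manip.snapshot('scene')
s=manip.state();print(s['t'],s['eef_pos'],s['force'])
cv2.imwrite('pics/s5.png',cv2.resize(cv2.convertScaleAbs(im[140:290,170:350],alpha=1.2),None,fx=4,fy=4,interpolation=3))
```

```text
15.4 [0.45054802 0.11117248 0.10392958] [ 0.74803255 -0.08404614 -0.95676807]
```

View pics/s5.png

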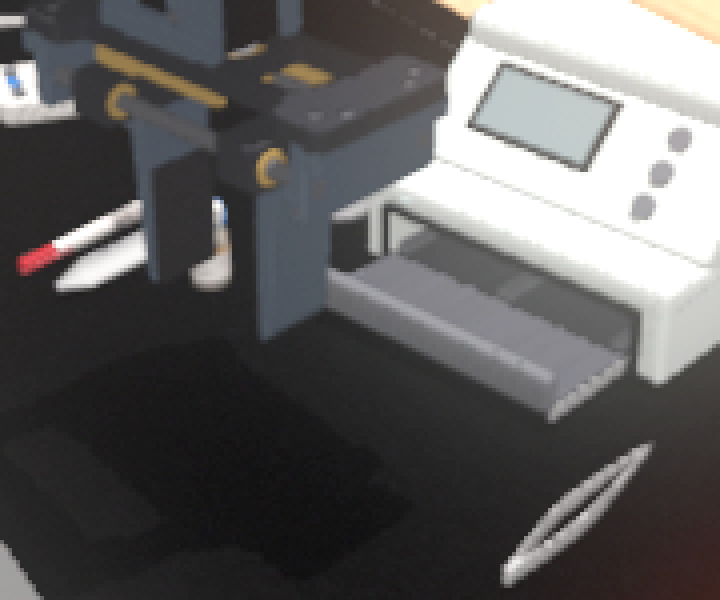

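The tray is home, its lip ending at about (550,380). The dishes no longer show in the slot as they did at the start, the bystanders are in place, and the arm is clear.

```bash
python3 -c "
from bench import manip
print(manip.hand_in())"
```

```text
the job is handed in; nothing more can be done
None
```

I drew the tray to its stop, pushed both dishes back together into their seats (by camera, within about 3 mm of the expected spot), pushed the tray home until it hit its stop, backed the arm clear and handed the job in at about 15.4 s. The hand-in gave no verdict. After closing, I inferred that the dishes stayed seated because they no longer showed in the slot; I did not measure it.

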